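Tighten the red power terminal with the flat driver

TASK

Take the yellow flat driver out of its grey stand, seat its blade in the slotted screw at the bottom of the red terminal's bore, so that its round guard rests on the terminal, and turn that screw clockwise (seen from above) until it stops, keeping the blade seated all the while. Then let go and leave the driver standing in the red terminal; leave the black terminal's screw alone.

Things in the scene. Friction and masses are not known exactly. Their poses are not given: they have to be found in the camera images.
- driver_grip (a point): Centre of the driver's yellow paddle grip: 40 mm along its x, 22 along y (pinch these flats), 70 along z (up). Below it a round guard, 50 mm wide, underside 39 mm below this point, then a blade 24 mm wide along x, 4 thick along y, its end 69 mm below this point. Starts upright, blade down, hung by the guard in a grey stand 40 mm high: lift it straight up 35 mm or more. 60 to 130 g.
- red_mouth (a point): Centre of the flat top rim of the red terminal's bore (34 mm wide), 45 mm above the worktop; z up, x in line with two white bars on the fixed 64x64 mm block, y to its copper bar. Screw in the bore: top 23 mm, floor of its 12 mm wide slot 33 mm below this point. Seated, the driver's guard rests on the rim, its grip centre 39 mm above this point. A black terminal of like shape is nearby.
- red_screw (a joint): Red terminal's screw angle, rad, growing clockwise seen from above. At 0 the slot lies along red_mouth's x; at q it lies q clockwise of it. Starts at -0.1 to 0.1; firm stop at 0.9. Turns with light friction (0.05 N m) and stays where left. The blade has up to 0.35 rad of play each way in the slot, so the driver must turn up to 0.35 rad further than the screw.
- black_screw (a joint): Screw angle of the black terminal (same shape as the red one), rad, growing clockwise; starts at -0.1 to 0.1. To be left alone.
Things that resemble listed ones, but are neither listed nor needed, are in the scene too. What is shaped like the part that bears driver_grip but blue or orange is not meant. What is shaped like the part that bears red_mouth but blue is not meant.

How it is judged (in metres and radians):
On the way, in this order (a step that is already met when the one before it is completed fails the run):
1. the driver's blade is seated in the slot of the red terminal's screw, before the screw has been turned (z of driver_grip in the frame of red_mouth below 0.0425 m and horizontal distance between driver_grip and red_mouth below 0.02 m and angle between driver_grip's own z axis and vertical below 0.2 rad and value of joint red_screw below 0.4 rad), for 0.1 s.
2. the red screw is turned clockwise to its stop (within 0.2 rad) with the blade seated (value of joint red_screw above 0.7 rad and z of driver_grip in the frame of red_mouth below 0.0425 m and horizontal distance between driver_grip and red_mouth below 0.02 m and angle between driver_grip's own z axis and vertical below 0.2 rad), for 0.2 s.
At the end, for the whole second after the job is handed in: The red terminal's screw is at its clockwise stop (within 0.2 rad), and the released driver stands in the red terminal with its blade in the slot (its grip centre less than 42.5 mm above the rim, within 20 mm of the bore's axis, leaning less than 0.2 rad) (all of step 2); the robot touches nothing.
It fails at once if the blade leaves the slot once the screw has been turned (value of joint red_screw above 0.4 rad and z of driver_grip in the frame of red_mouth above 0.0445 m).
It fails at once if the black terminal's screw is turned (value of joint black_screw above 0.4 rad).
It also fails if it takes over 42 s, if anything falls off the work surface, if the arm or the gripper's body presses on something with over 40 N, if the wrist force passes 120 N, or if a joint passes its speed limit or range.

ROBOT

A 6-joint arm with a two-finger parallel gripper is mounted at the origin on a cart in front of the work surface, level with it; the furniture and walls round the work are solid. World frame = base frame: x ahead of the robot, y to its left, z up, the work surface at z = 0. Lengths are in m, angles in degrees, forces in N, time in s.
With the tool pointing down it reaches from about 0.3 to 0.75 m from the base axis. Payload 8.5 kg.
Tool frame: the origin (TCP) lies at the very end of the fingers, on their centre line; the grasp point (between the pads) lies 19 mm behind it; z points along the fingers, y is the line along which they close (so a half turn about z gives the same grasp; the last joint's range is limited). The gripper opens to 85 mm and grips with 20 to 120 N. Pads are 22 mm wide; open, the fingers measure 114 mm over their backs; the gripper's body (76 mm by 85 mm) begins 54 mm behind the grasp point. The pads swing forward as they close: fully open they stand 13 mm farther back than shut.
Start: joints at [60.487, 21.807, 74.336, -0, 83.858, -12.336], TCP at [0.162, 0.525, 0.231] pointing down, gripper open.
Joint ranges: [-178.18, 178.18], [-50.72, 133.34], [12.68, 142.11], [-81.47, 261.47], [9.98, 163.14], [-165.26, 165.26]. Speed limits (degrees/s): [136.94, 136.94, 180, 180, 180, 180].

INTERFACE

Orientations are given as a 3x3 rotation matrix whose columns are the frame's x, y, z axes.
In Python, from rig import env gives the robot as it stands.
- The arm moves only by the tool move_arm, never from a script. Its argument "plan" is a list of rows, each a list of 7 numbers: the turn, a rotation vector about the tool's x, y, z in degrees, then the shift along the tool's x, y, z in cm, then the gripper command: -1 is shut, 1 is fully open, values between are in proportion. In form: [[ax, ay, az, tx, ty, tz, jaw], ...]. A call has 1 to 5 rows; each row is the pose to reach, as a shift and turn from the pose commanded when the call began, along the tool's axes at that moment; what a row does not reach only later rows make up. A row lasts 1/10 s, in which the tool goes at most 50 mm and 8.59 degrees, less where a joint would pass 70% of its speed; a pose out of reach is approached as far as the arm can. A call with a gripper value outside its range is refused whole. The fingers move at their own pace and stop on an object; "squeeze" is the grip in N (left out, the last holds). Time passes only in rows, so rows that repeat a pose let the fingers close. It gives the time, the measured TCP pose, the force, the opening and the grip force at its end, in the units of the state.
- env.observe(): the state, without advancing time (a new reading comes with each control period).
- env.get_image(name): name is "side" or "top" or "wrist"; returns a dict with "color" (420x560x3 uint8, red, green, blue), "fov_y" (degrees; the focal length in pixels is half the picture's height over the tangent of half this angle, whatever the lens; pixels are square), "cx", "cy" (the principal point, pixels), "R" (3x3) and "t" (3): a world point X has camera coordinates R X + t. Camera axes: x right, y down, z forward; pixel columns grow to the right and rows downward; lengths in m; the calibration is good to about 2 mm. A picture is of the moment at which its call begins. There is no depth.
- env.close_job(): hands the job in; it is judged then, once.
Trained networks look in a picture, given as the dict that the camera call returned (one of the last four; its "shot" number tells which), for a name from the list of things; names that differ only in an ending like _2 or _b are one class to them, and where a whole thing is asked for, a point or a joint stands for the part that bears it (a point fixed in the world has none). Each returns a list of dicts, best first, with "conf" (0 to 1); they miss things now and then, are a little off and sometimes report something else, mostly with a low value. They report only what shows in the picture. A call takes as long as a camera call. They do not tell look-alikes from the thing itself.
- env.outline_of(target, picture): "mask" (420x560 bool, what is visible of it) and "bbox" ([centre column, centre row, width, height] in pixels, round what is visible of it).
- env.tip_of(target, picture): "pixel" ([column, row] in pixels: a listed point, or the origin of a listed thing).
The state is a dict: "time_s": time; "q": joint angles; "qvel": joint speeds; "joint_efforts": joint torques, N m; "position": TCP position; "tool_rot": TCP orientation; "ft_force": force on the tool from outside, world axes, zero at the start; "wrist_torque": the same for the moment, N m; "grip_width": finger opening in m; "gripper_force": force on a finger pad.
Only numpy, scipy, OpenCV 4.12 (cv2) and the standard library are available. Lean on these libraries where they do the work, as an engineer would, in place of code of your own. Each camera call takes 0.05 s, during which the arm holds its last target. There are 200 camera calls.

## Working session

There is one attempt and no reset: what is moved stays moved. The work goes in short steps, Python scripts to look and compute and a tool call to move; the robot and the scene stay as the last step left them, time stands still between calls to the robot, and variables do not carry over. Pictures are saved under pics/ and viewed, at most 10 in all, crops included, and the job is handed in when it is done.

Besides the shell and the picture viewer there is one more tool, called after "Request:" by a JSON object that holds its "method" and its "body". move_arm: Moves the arm, as the interface text tells. Its arguments: {"type":"object","properties":{"plan":{"type":"array"},"squeeze":{"type":"number"}},"required":["plan"]}

```bash
mkdir -p pics
cat > h.py <<'E'
import numpy as np, cv2
from rig import env
def save(n,im): cv2.imwrite(f'pics/{n}.png',cv2.cvtColor(im,cv2.COLOR_RGB2BGR))
def K(p):
    f=p['color'].shape[0]/2/np.tan(np.radians(p['fov_y'])/2); return f,p['cx'],p['cy']
def ray(p,px):
    f,cx,cy=K(p); R=np.array(p['R']);t=np.array(p['t'])
    d=R.T@np.array([(px[0]-cx)/f,(px[1]-cy)/f,1]); return -R.T@t,d/np.linalg.norm(d)
def onz(p,px,z):
    o,d=ray(p,px); return o+d*(z-o[2])/d[2]
def proj(p,X):
    f,cx,cy=K(p); c=np.array(p['R'])@np.array(X)+np.array(p['t']); return np.array([f*c[0]/c[2]+cx,f*c[1]/c[2]+cy])
E
python3 - <<'E'
from h import *
ims=[]
for n in ['side','top']:
    p=env.get_image(n); ims.append(p['color'])
    print(n,p['fov_y'],p['cx'],p['cy'],np.round(ray(p,(p['cx'],p['cy'])),3))
    for T in ['driver_grip','red_mouth']:
        for r in env.tip_of(T,p): print(T,np.round(r['pixel']),round(r['conf'],2),np.round(onz(p,r['pixel'],.079 if T[0]=='d' else .045),3))
    save(n,p['color'])
s=env.observe(); print(s['time_s'],s['tool_rot'],s['grip_width'])
E
```

```text
side 56.34866068450714 274.40808906726886 213.24202788077213 [[ 0.318 -0.609  0.683]
 [ 0.149  0.741 -0.655]]
driver_grip [242. 170.] 0.85 [0.402 0.263 0.079]
driver_grip [288. 166.] 0.7 [0.528 0.265 0.079]
driver_grip [289. 148.] 0.65 [0.551 0.355 0.079]
red_mouth [239. 220.] 0.77 [0.374 0.103 0.045]
red_mouth [302. 226.] 0.69 [0.522 0.058 0.045]
top 57.57708452576355 280.9848501358587 210.38739604664158 [[ 3.530e-01  7.900e-02  1.078e+00]
 [ 1.020e-01 -1.000e-03 -9.950e-01]]
driver_grip [211. 181.] 0.85 [0.533 0.264 0.079]
driver_grip [167. 176.] 0.64 [0.547 0.38  0.079]
driver_grip [201. 224.] 0.54 [0.418 0.288 0.079]
red_mouth [290. 187.] 0.87 [0.524 0.053 0.045]
red_mouth [273. 236.] 0.59 [0.388 0.1   0.045]
0.3 [[-9.55402801e-01  2.95305645e-01 -2.52911732e-04]
 [ 2.95305729e-01  9.55402719e-01 -4.12484099e-04]
 [ 1.19823674e-04 -4.68774747e-04 -9.99999883e-01]] 0.08550253566273584
```

View pics/top.png

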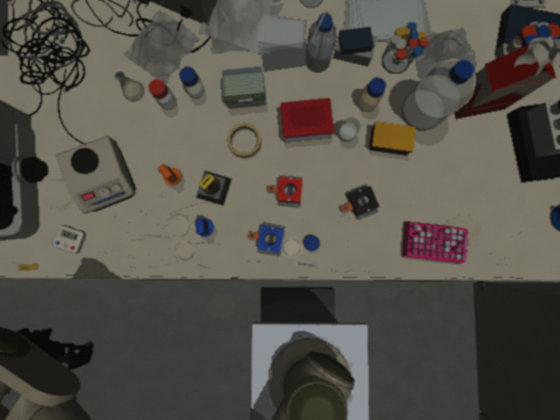

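View pics/side.png

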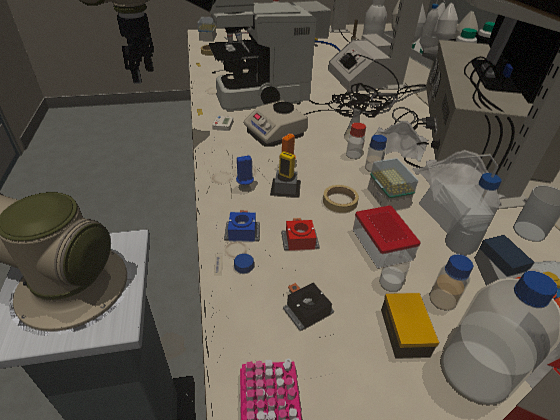

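Candidates for the driver in the top view are yellow (211,181), orange (167,176) and blue (201,224). I choose yellow, in the grey stand. For the terminal they are red (290,187), blue (270,238) and black (361,202). I choose red. Next, a close crop of both.

Run:
```python
import cv2
a=cv2.imread('pics/top.png')[145:225,185:315]
cv2.imwrite('pics/crop.png',cv2.resize(a,None,fx=6,fy=6,interpolation=cv2.INTER_CUBIC))
```

```text
(no output)
```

View pics/crop.png

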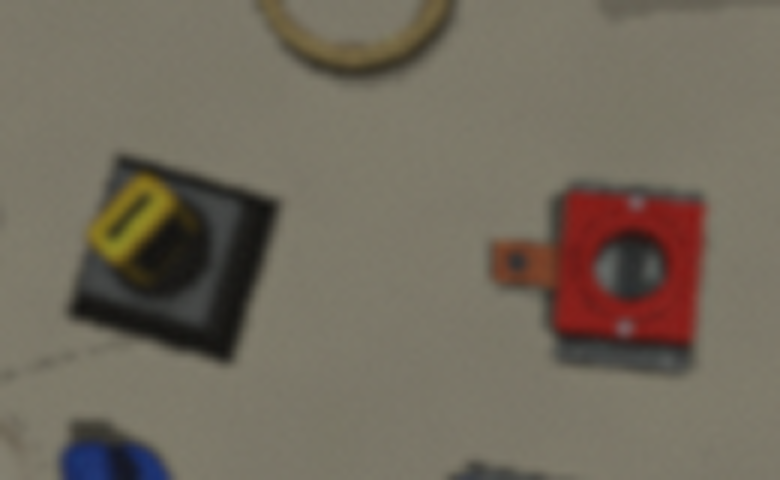

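Request:
{"method": "move_arm", "body": {"plan": [[0,0,0,-5,-1.5,-1,1],[0,0,0,-10,-3,-2,1],[0,0,0,-15,-5,-2,1],[0,0,0,-19,-6.5,-2,1],[0,0,0,-23,-8,-2,1]]}}

```text
time_s: 0.8
position: [0.36, 0.3795, 0.2515]
tool_rot: [[-0.955, 0.296, 0.0], [0.296, 0.955, 0.0], [-0.0, 0.0, -1.0]]
ft_force: [0.1, 1.2, -0.3]
grip_width: 0.0853
gripper_force: 0.0
```

The crop shows the yellow driver in its dark grey stand, with the grip top at about (130,215). The red terminal's bore is at (630,265), with white bars at (637,203) and (625,328) and copper to the left. So red x has a yaw of about -5° and grip x about -41°.

Request:
{"method": "move_arm", "body": {"plan": [[0,0,6,-4.5,-1.4,0,1],[0,0,12,-9,-2.8,0,1],[0,0,18,-13.5,-4.2,0,1],[0,0,24,-18,-5.5,0,1],[0,0,24,-19.6,-6.0,0,1]]}}

```text
time_s: 1.3
position: [0.531, 0.2632, 0.2506]
tool_rot: [[-0.749, 0.663, -0.0], [0.663, 0.749, -0.001], [-0.0, -0.001, -1.0]]
ft_force: [-0.4, 0.8, -0.2]
grip_width: 0.0858
gripper_force: 0.0
```

Run:
```python
from h import *
p=env.get_image('wrist'); save('w1',p['color'])
print(np.round(ray(p,(p['cx'],p['cy'])),3), np.round(p['R'],2))
for T in ['driver_grip','red_mouth']:
    for r in env.tip_of(T,p): print(T,np.round(r['pixel']),round(r['conf'],2),np.round(onz(p,r['pixel'],.079 if T[0]=='d' else .045),4))
```

```text
[[ 0.473  0.316  0.394]
 [ 0.228 -0.202 -0.953]] [[ 0.66  0.75 -0.  ]
 [ 0.71 -0.63  0.3 ]
 [ 0.23 -0.2  -0.95]]
driver_grip [282. 178.] 0.81 [0.5261 0.2715 0.079 ]
driver_grip [398. 117.] 0.69 [0.5526 0.3849 0.079 ]
driver_grip [212.  67.] 0.63 [0.4139 0.2897 0.079 ]
red_mouth [ 71. 167.] 0.88 [0.3792 0.111  0.045 ]
red_mouth [139. 286.] 0.61 [0.5183 0.0582 0.045 ]
```

View pics/w1.png

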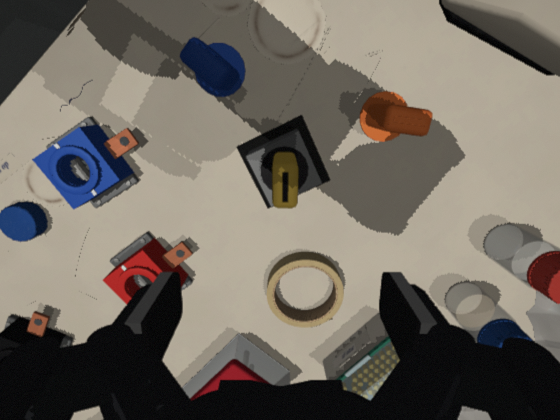

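The wrist view shows the yellow driver at (285,180), with its top mark at about (285,186) and its long axis vertical, so the fingers are already aligned. Red is at (139,286). I'll refine from the grip's top mark.

```bash
python3 - <<'E'
from h import *
c=cv2.imread('pics/w1.png')
p=env.get_image('wrist')
g=p['color'].astype(int); sub=g[150:212,262:310]
lab=(sub.sum(2)<120).astype(np.uint8)
n,l,s,ce=cv2.connectedComponentsWithStats(lab)
print(s,np.round(ce+[262,150],1))
for i in range(1,n):
    if s[i][4]>20:
        ys,xs=np.where(l==i); P=np.array([onz(p,(x+262,y+150),.114)[:2] for x,y in zip(xs,ys)])
        w,v=np.linalg.eigh(np.cov(P.T)); print(s[i][4],np.round(P.mean(0),4),np.degrees(np.arctan2(v[1,1],v[0,1])),np.sqrt(w*12))
hsv=cv2.cvtColor(sub.astype(np.uint8),cv2.COLOR_RGB2HSV)
m=((hsv[...,0]>18)&(hsv[...,0]<35)&(hsv[...,1]>120)&(hsv[...,2]>60)).astype(np.uint8)
ys,xs=np.where(m); print(xs.min()+262,xs.max()+262,ys.min()+150,ys.max()+150)
for y in (176,186,196,204):
    r=np.where(m[y-150])[0]; print(y,r.min()+262,r.max()+262) if len(r) else 0
print(proj(p,[.529,.267,.079]),proj(p,[.529,.267,.114]))
E
rm -f /dev/null/x; python3 -c "
import cv2;a=cv2.imread('pics/w1.png')[110:220,220:345];cv2.imwrite('pics/w1c.png',cv2.resize(a,None,fx=5,fy=5,interpolation=cv2.INTER_CUBIC))"
```

```text
[[   0    0   48   62 1889]
 [   0    0   47   43  874]
 [  43    0    5    9   24]
 [  20   27    7   29  154]
 [   0   45    8   15   35]] [[286.8 185.8]
 [282.9 167.1]
 [307.8 152.8]
 [285.1 190.4]
 [265.1 202.9]]
874 [0.5109 0.285 ] -141.8503384970906 [0.03309388 0.04546871]
24 [0.5153 0.3081] 157.96507102559656 [0.00275812 0.00711414]
154 [0.5271 0.2734] 138.02005716862692 [0.00451091 0.02574673]
35 [0.5241 0.2533] 163.63796764857824 [0.00201033 0.01399031]
273 297 157 211
176 273 297
186 273 297
196 273 296
204 273 296
[280.88598567 186.91960032] [280.9325038  196.84796083]
```

View pics/w1c.png

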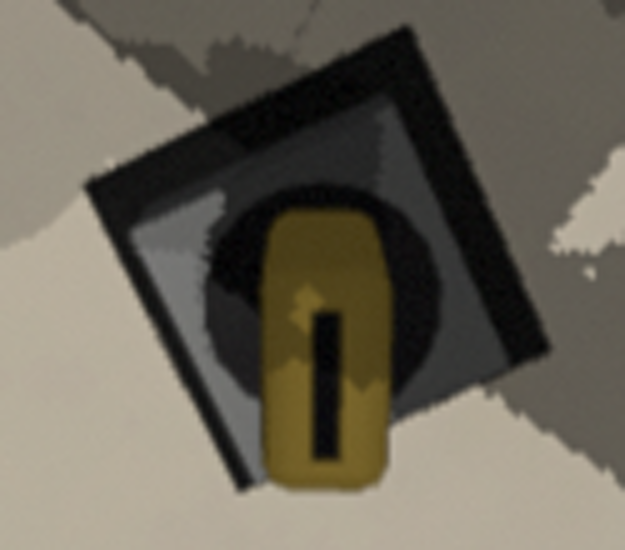

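The crop confirms the yellow paddle in its grey stand, with the mark centred at (325,385) in the crop. The world position is (.527,.272) and the yaw -42°. Now I descend and grasp.

Request:
{"method": "move_arm", "body": {"plan": [[0,0,0,0.9,0.4,4,1],[0,0,0,0.9,0.4,8,1],[0,0,0,0.9,0.4,12,1],[0,0,0,0.9,0.4,16,1],[0,0,0,0.9,0.4,18.9,1]], "squeeze": 70}}

```text
time_s: 2.0
position: [0.5216, 0.2761, 0.0605]
tool_rot: [[-0.755, 0.656, -0.002], [0.656, 0.755, -0.0], [0.001, -0.002, -1.0]]
ft_force: [0.4, -0.1, -0.3]
grip_width: 0.0854
gripper_force: 0.0
```

Request:
{"method": "move_arm", "body": {"plan": [[0,0,0,0,0,0,1],[0,0,0,0,0,0,-1],[0,0,0,0,0,0,-1],[0,0,0,0,0,0,-1],[0,0,0,0,0,0,-1]]}}

```text
time_s: 2.5
position: [0.5243, 0.2751, 0.0635]
tool_rot: [[-0.753, 0.658, 0.002], [0.658, 0.753, 0.001], [-0.001, 0.002, -1.0]]
ft_force: [-0.0, -0.1, -0.3]
grip_width: 0.0282
gripper_force: 0.0
```

Request:
{"method": "move_arm", "body": {"plan": [[0,0,0,0,0,0,-1],[0,0,0,0,0,0,-1],[0,0,0,0,0,0,-1],[0,0,0,0,0,0,-1]]}}

```text
time_s: 2.9
position: [0.5244, 0.275, 0.0635]
tool_rot: [[-0.753, 0.658, 0.002], [0.658, 0.753, 0.001], [-0.001, 0.002, -1.0]]
ft_force: [-1.5, 0.4, 7.1]
grip_width: 0.0214
gripper_force: 69.4
```

Request:
{"method": "move_arm", "body": {"plan": [[0,0,0,0,0,-2,-1],[0,0,0,0,0,-4,-1],[0,0,0,0,0,-6.5,-1],[0,0,0,0,0,-9,-1],[0,0,0,0,0,-10,-1]]}}

```text
time_s: 3.4
position: [0.5246, 0.275, 0.1647]
tool_rot: [[-0.753, 0.658, 0.003], [0.658, 0.753, 0.001], [-0.002, 0.003, -1.0]]
ft_force: [-0.2, -0.3, -0.9]
grip_width: 0.0211
gripper_force: 68.5
```

Run:
```python
from h import *
p=env.get_image('wrist'); save('w2',p['color'])
for T in ['driver_grip','red_mouth']:
    for r in env.tip_of(T,p): print(T,np.round(r['pixel'],1),round(r['conf'],2),np.round(onz(p,r['pixel'],.179 if T[0]=='d' else .045),4))
s=env.observe();print(s['position'],s['ft_force'],s['grip_width'])
```

```text
driver_grip [378.4 232.7] 0.98 [0.5309 0.3237 0.179 ]
driver_grip [280.6 303. ] 0.7 [0.5294 0.2723 0.179 ]
red_mouth [ 93.8 347.4] 0.82 [0.5173 0.0541 0.045 ]
red_mouth [  4.8 205.2] 0.79 [0.3818 0.1084 0.045 ]
red_mouth [280.7 299.9] 0.19 [0.5934 0.2173 0.045 ]
[0.52377022 0.27473926 0.1619161 ] [-0.40469106  0.82072334 -0.82773296] 0.021255393838749
```

View pics/w2.png

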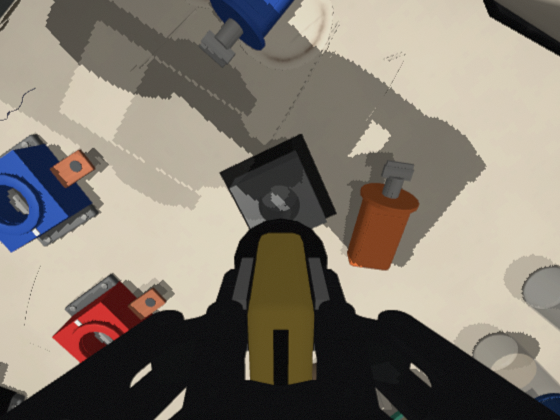

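The driver is held upright, with its grip at about (281,300), and red is at (94,347). I move to hover just beyond red so the camera sees the bore, turning the blade roughly to red's x axis.

Request:
{"method": "move_arm", "body": {"plan": [[0,0,-7.2,-3.6,-2.7,-1,-1],[0,0,-14.4,-7.2,-5.4,-2,-1],[0,0,-21.6,-10.8,-8.1,-2,-1],[0,0,-28.8,-14.4,-10.8,-2,-1],[0,0,-35.7,-17.9,-13.5,-2,-1]]}}

```text
time_s: 4.05
position: [0.5694, 0.0536, 0.1806]
tool_rot: [[-0.996, 0.09, -0.003], [0.09, 0.996, 0.0], [0.003, 0.0, -1.0]]
ft_force: [0.4, 0.8, -0.5]
grip_width: 0.0214
gripper_force: 68.7
```

Request:
{"method": "move_arm", "body": {"plan": [[0,0,0,0,0,0,-1],[0,0,0,0,0,0,-1]]}}

```text
time_s: 4.25
position: [0.5694, 0.0547, 0.1808]
tool_rot: [[-0.995, 0.098, -0.003], [0.098, 0.995, 0.001], [0.003, 0.0, -1.0]]
ft_force: [0.3, 0.9, -0.4]
grip_width: 0.0212
gripper_force: 68.8
```

Run:
```python
from h import *
p=env.get_image('wrist'); save('w3',p['color'])
for T in ['driver_grip','red_mouth']:
    for r in env.tip_of(T,p): print(T,np.round(r['pixel'],1),round(r['conf'],2),np.round(onz(p,r['pixel'],.199 if T[0]=='d' else .045),4))
s=env.observe();print(s['time_s'],s['position'],s['tool_rot'],s['grip_width'],proj(p,np.array(s['position'])+[0,0,.0155]))
```

```text
driver_grip [279.  300.5] 0.9 [0.5719 0.0551 0.199 ]
red_mouth [274.6 135.2] 0.57 [0.518  0.0565 0.045 ]
4.4 [0.56931528 0.05652395 0.1816493 ] [[-9.95498409e-01  9.47687843e-02 -1.34000191e-03]
 [ 9.47683866e-02  9.95499284e-01  3.57316011e-04]
 [ 1.36783334e-03  2.28717702e-04 -9.99999038e-01]] 0.02129263658023755 [281.68839089 292.49643767]
```

View pics/w3.png

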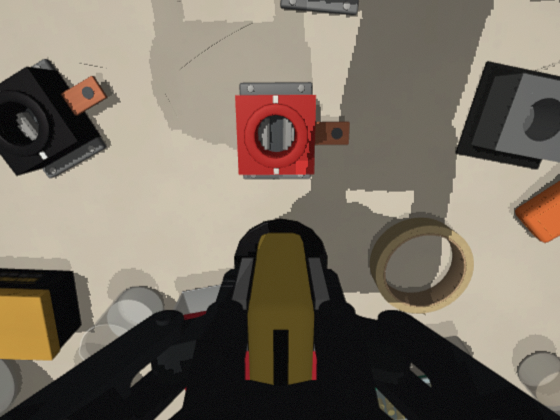

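The wrist view shows the red bore centred at (276,134), its white bars vertical above and below it (aligned with the blade), and the driver at (279,300). I shift over it and come down to just above the rim.

Request:
{"method": "move_arm", "body": {"plan": [[0,0,0,2.7,-0.25,0,-1],[0,0,0,5.3,-0.5,0,-1],[0,0,0,5.3,-0.5,3,-1],[0,0,0,5.3,-0.5,6.5,-1],[0,0,0,5.3,-0.5,6.5,-1]]}}

```text
time_s: 4.9
position: [0.5141, 0.0568, 0.1141]
tool_rot: [[-0.996, 0.094, -0.008], [0.094, 0.996, 0.001], [0.008, 0.0, -1.0]]
ft_force: [-1.5, -0.1, -0.2]
grip_width: 0.021
gripper_force: 68.8
```

Run:
```python
from h import *
p=env.get_image('wrist'); q=env.get_image('side')
s=env.observe();print(s['time_s'],s['position'])
for r in env.tip_of('driver_grip',q)[:3]+env.tip_of('red_mouth',q)[:2]: print(np.round(r['pixel'],1),r['conf'])
print(proj(q,[.5188,.0557,.045]),proj(q,np.array(s['position'])+[.003,0,.0155]))
a=p['color'][40:300,150:410]; b=cv2.resize(q['color'][150:280,230:360],(520,520),interpolation=cv2.INTER_CUBIC)
save('w4',np.hstack([a[:, :],cv2.resize(b,(260,260))])) if 0 else save('w4',np.hstack([cv2.resize(a,(400,400)),cv2.resize(b,(400,400))]))
```

```text
5.0 [0.5166662  0.05619211 0.11784256]
[306.9 200.7] 0.86
[236.5 168.3] 0.71
[311.2 174.1] 0.51
[300.5 230.3] 0.86
[239.5 220.2] 0.82
[301.3934767  226.43124284] [304.27213532 197.45622816]
```

View pics/w4.png

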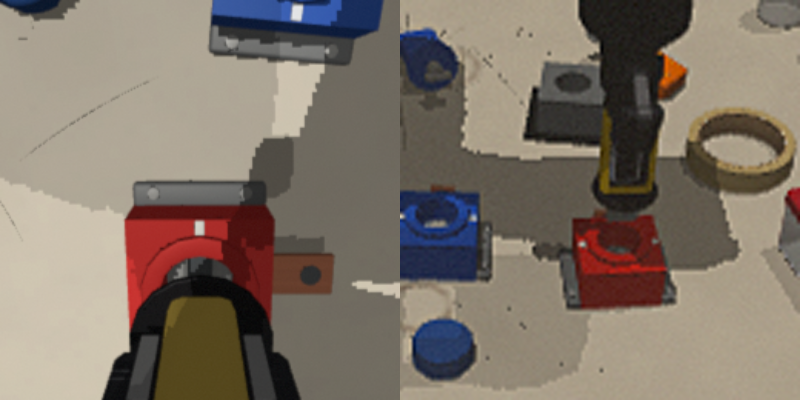

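The left half shows the driver centred on the bore (bore column about 200, grip about 203). The right half (side view) shows the blade above the red rim. I lower in steps.

Request:
{"method": "move_arm", "body": {"plan": [[0,0,0,0,0,1,-1],[0,0,0,0,0,2,-1],[0,0,0,0,0,2.8,-1],[0,0,0,0,0,3.5,-1],[0,0,0,0,0,3.5,-1]]}}

```text
time_s: 5.6
position: [0.516, 0.0555, 0.0812]
tool_rot: [[-0.995, 0.096, -0.002], [0.096, 0.995, 0.0], [0.002, 0.0, -1.0]]
ft_force: [0.2, -0.2, -1.9]
grip_width: 0.0212
gripper_force: 68.8
```

Request:
{"method": "move_arm", "body": {"plan": [[0,0,0,0,0,0.4,-1],[0,0,0,0,0,0.8,-1],[0,0,0,0,0,0.8,-1]]}}

```text
time_s: 5.9
position: [0.5164, 0.0554, 0.0739]
tool_rot: [[-0.995, 0.095, -0.001], [0.095, 0.995, 0.0], [0.001, -0.0, -1.0]]
ft_force: [-0.1, -0.2, -1.2]
grip_width: 0.0214
gripper_force: 68.8
```

Request:
{"method": "move_arm", "body": {"plan": [[0,0,0,0,0,0.2,-1],[0,0,0,0,0,0.4,-1],[0,0,0,0,0,0.4,-1]]}}

```text
time_s: 6.2
position: [0.5164, 0.0555, 0.0702]
tool_rot: [[-0.995, 0.095, -0.0], [0.095, 0.995, 0.0], [0.0, 0.0, -1.0]]
ft_force: [0.6, 0.2, -1.3]
grip_width: 0.0211
gripper_force: 68.8
```

Request:
{"method": "move_arm", "body": {"plan": [[0,0,0,0,0,0.1,-1],[0,0,0,0,0,0.2,-1],[0,0,0,0,0,0.2,-1]]}}

```text
time_s: 6.5
position: [0.5166, 0.0554, 0.0684]
tool_rot: [[-0.995, 0.095, 0.0], [0.095, 0.995, -0.0], [-0.0, -0.0, -1.0]]
ft_force: [-1.1, 0.3, 1.7]
grip_width: 0.0212
gripper_force: 69.1
```

Request:
{"method": "move_arm", "body": {"plan": [[0,0,0,0,0,0.05,-1],[0,0,0,0,0,0.1,-1],[0,0,0,0,0,0.1,-1]]}}

```text
time_s: 6.8
position: [0.5166, 0.0554, 0.0684]
tool_rot: [[-0.995, 0.095, 0.001], [0.095, 0.995, -0.0], [-0.001, -0.0, -1.0]]
ft_force: [-4.3, 0.6, 11.5]
grip_width: 0.0214
gripper_force: 70.7
```

Contact came at z=.0684 with 11 N, which matches the expected height for the guard on the rim (.0685), so the blade is seated. Now I turn clockwise about the driver's axis.

Request:
{"method": "move_arm", "body": {"plan": [[0,0,7,0,0.04,0,-1],[0,0,14,-0.01,0.07,0,-1],[0,0,21,-0.02,0.11,0,-1],[0,0,28,-0.03,0.14,0,-1],[0,0,35,-0.05,0.17,0,-1]]}}

```text
time_s: 7.3
position: [0.5186, 0.0571, 0.0685]
tool_rot: [[-0.757, 0.653, 0.004], [0.653, 0.758, -0.0], [-0.003, 0.003, -1.0]]
ft_force: [1.9, 0.2, 7.4]
grip_width: 0.0213
gripper_force: 69.8
```

Run:
```python
from h import *
s=env.observe();print(s['time_s'],s['position'],s['wrist_torque'],s['ft_force'],s['q'][5])
```

```text
7.3 [0.51864181 0.057146   0.06846883] [ 0.14821984 -0.34284439  0.14042647] [1.870063   0.24708114 7.41591125] -55.99616551483028
```

Request:
{"method": "move_arm", "body": {"plan": [[0,0,7,0,0.04,0,-1],[0,0,14,-0.01,0.07,0,-1],[0,0,21,-0.02,0.11,0,-1],[0,0,28,-0.03,0.14,0,-1],[0,0,33,-0.05,0.17,0,-1]]}}

```text
time_s: 7.8
position: [0.5197, 0.0574, 0.0684]
tool_rot: [[-0.281, 0.96, 0.003], [0.96, 0.281, -0.002], [-0.002, 0.002, -1.0]]
ft_force: [-2.2, -3.7, 8.7]
grip_width: 0.0213
gripper_force: 70.1
```

Run:
```python
from h import *
s=env.observe();print(s['time_s'],s['position'],s['wrist_torque'],s['ft_force'],s['q'][5])
```

```text
7.8 [0.51968376 0.05738806 0.0684214 ] [-0.68600198  0.28631046  0.14994947] [-2.23564905 -3.68221033  8.74251343] -22.89842987145907
```

Request:
{"method": "move_arm", "body": {"plan": [[0,0,3,0,0.02,0,-1],[0,0,6,0,0.03,0,-1],[0,0,6,0,0.03,0,-1]]}}

```text
time_s: 8.1
position: [0.5199, 0.0575, 0.0685]
tool_rot: [[-0.181, 0.983, 0.003], [0.983, 0.181, -0.001], [-0.002, 0.003, -1.0]]
ft_force: [-0.4, -1.9, 9.4]
grip_width: 0.0214
gripper_force: 70.1
```

Run:
```python
from h import *
s=env.observe();print(s['time_s'],s['position'],s['wrist_torque'],s['ft_force'],s['q'][5])
```

```text
8.1 [0.51994334 0.057524   0.0684525 ] [-0.59429686  0.18631142 -0.02187649] [-0.39460318 -1.92378383  9.38413947] -17.053352152950968
```

Request:
{"method": "move_arm", "body": {"plan": [[0,0,3,0,0.02,0,-1],[0,0,6,0,0.03,0,-1],[0,0,6,0,0.03,0,-1]]}}

```text
time_s: 8.4
position: [0.5202, 0.0575, 0.0685]
tool_rot: [[-0.078, 0.997, 0.003], [0.997, 0.078, -0.002], [-0.002, 0.003, -1.0]]
ft_force: [-1.1, -2.4, 8.9]
grip_width: 0.0215
gripper_force: 70.1
```

Run:
```python
from h import *
s=env.observe();print(s['time_s'],s['position'],s['wrist_torque'],s['ft_force'],s['q'][5])
```

```text
8.4 [0.5201923  0.05751304 0.06845127] [-0.6652489   0.25353089  0.08811645] [-1.14668577 -2.43742353  8.85663634] -11.049287424286536
```

Run:
```python
from h import *
p=env.get_image('wrist'); q=env.get_image('side')
b=q['color'][160:280,240:360]
save('w5',np.hstack([cv2.resize(p['color'],(467,350)),cv2.resize(b,(330,350),interpolation=cv2.INTER_CUBIC)]))
```

```text
(no output)
```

View pics/w5.png

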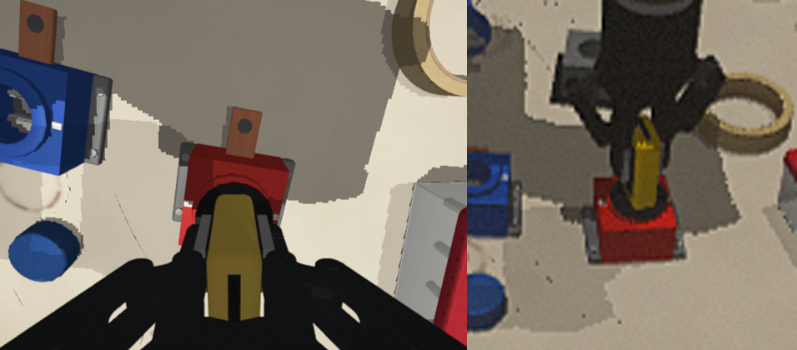

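The driver still lines up with the fingers and its guard is on the rim. I turn a little further to feel for the stop.

Request:
{"method": "move_arm", "body": {"plan": [[0,0,4,0,0.02,0,-1],[0,0,8,0,0.04,0,-1],[0,0,8,0,0.04,0,-1]]}}

```text
time_s: 8.8
position: [0.5207, 0.0576, 0.0688]
tool_rot: [[0.061, 0.998, 0.003], [0.998, -0.061, -0.002], [-0.002, 0.003, -1.0]]
ft_force: [-1.8, -1.9, 13.2]
grip_width: 0.0211
gripper_force: 70.7
```

Run:
```python
from h import *
for i in range(3):
    p=env.get_image('wrist'); s=env.observe();print(s['time_s'],s['wrist_torque'],s['q'][5],s['joint_efforts'][5])
hsv=cv2.cvtColor(p['color'],cv2.COLOR_RGB2HSV)
a=cv2.imread('pics/w3.png'); 
for im in (cv2.cvtColor(a,cv2.COLOR_BGR2HSV),hsv):
    m=(im[...,0]>20)&(im[...,0]<32)&(im[...,1]>120)&(im[...,2]>50); m[:, :200]=0; m[:,360:]=0
    print([(y,np.where(m[y])[0].min(),np.where(m[y])[0].max()) for y in (250,280,310,340,370)])
```

```text
8.85 [-0.56481018  0.47289006  0.32567104] -3.1247009054534702 0.5455257743597031
8.9 [-0.57837244  0.43452195  0.37368953] -3.144372216166635 0.4098519869148731
8.95 [-0.57991474  0.44854584  0.34313861] -3.1488864040457445 0.3746205288916826
[(250, np.int64(257), np.int64(303)), (280, np.int64(253), np.int64(308)), (310, np.int64(248), np.int64(312)), (340, np.int64(248), np.int64(312)), (370, np.int64(250), np.int64(310))]
[(250, np.int64(257), np.int64(303)), (280, np.int64(253), np.int64(308)), (310, np.int64(248), np.int64(313)), (340, np.int64(248), np.int64(313)), (370, np.int64(250), np.int64(310))]
```

The torque jumped to 0.35 N m with no slip in the grip, so the screw is at its stop. I relax slightly, open and retreat straight up.

Request:
{"method": "move_arm", "body": {"plan": [[0,0,-2,0,0,-0.05,-1],[0,0,-3,0,0,-0.08,-1],[0,0,-3,0,0,-0.08,-0.4],[0,0,-3,0,0,-0.08,0.2],[0,0,-3,0,0,-0.08,1]]}}

```text
time_s: 9.45
position: [0.5195, 0.0583, 0.0679]
tool_rot: [[0.009, 1.0, -0.0], [1.0, -0.009, 0.0], [0.0, -0.0, -1.0]]
ft_force: [-0.1, -0.4, 0.2]
grip_width: 0.054
gripper_force: 0.0
```

Request:
{"method": "move_arm", "body": {"plan": [[0,0,0,0,0,0,1],[0,0,0,0,0,0,1],[0,0,0,0,0,0,1],[0,0,0,0,0,0,1]]}}

```text
time_s: 9.85
position: [0.5197, 0.0582, 0.0681]
tool_rot: [[0.008, 1.0, -0.0], [1.0, -0.008, -0.0], [-0.0, -0.0, -1.0]]
ft_force: [-0.6, 0.0, -0.2]
grip_width: 0.0856
gripper_force: 0.0
```

Request:
{"method": "move_arm", "body": {"plan": [[0,0,0,0,0,-2,1],[0,0,0,0,0,-5,1],[0,0,0,0,0,-9,1],[0,0,0,0,0,-13,1],[0,0,0,0,0,-16,1]]}}

```text
time_s: 10.35
position: [0.5198, 0.0583, 0.2307]
tool_rot: [[0.008, 1.0, 0.002], [1.0, -0.008, -0.0], [-0.0, 0.002, -1.0]]
ft_force: [-0.1, 0.5, -0.4]
grip_width: 0.0855
gripper_force: 0.0
```

Run:
```python
from h import *
p=env.get_image('wrist'); q=env.get_image('side')
for P in (p,q): print([(np.round(r['pixel']),round(r['conf'],2),np.round(onz(P,r['pixel'],.084),3)) for r in env.tip_of('driver_grip',P)])
b=q['color'][160:280,240:360]
save('w6',np.hstack([cv2.resize(p['color'],(467,350)),cv2.resize(b,(330,350),interpolation=cv2.INTER_CUBIC)]))
```

```text
[(array([279., 199.]), 0.76, array([0.519, 0.054, 0.084]))]
[(array([304., 215.]), 0.78, array([0.521, 0.053, 0.084])), (array([310., 175.]), 0.73, array([0.575, 0.207, 0.084])), (array([238., 168.]), 0.53, array([0.392, 0.265, 0.084]))]
```

View pics/w6.png

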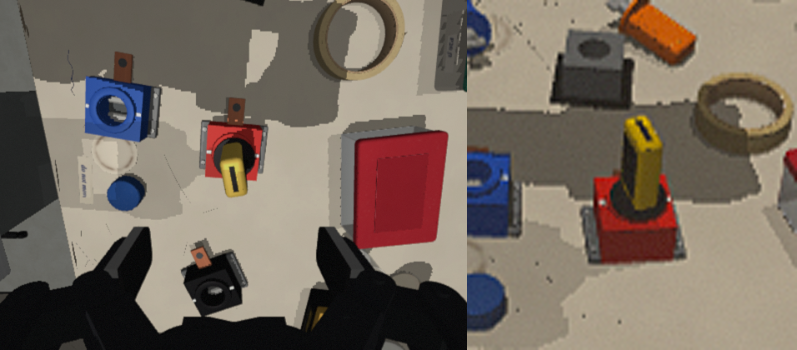

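The driver stands released and upright in the red terminal at (233,170), with nothing touching it.

```bash
python3 -c "
from rig import env
print(env.close_job())"
```

```text
the job is handed in; nothing more can be done
None
```

The yellow driver is seated in the red terminal, I turned the screw clockwise until I felt it stop, and the driver was released standing there. The job is handed in; no verdict came back.

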